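Set the bench supply's dial to the target line and switch its output on

ROBOT

A 6-joint arm with a two-finger parallel gripper is mounted at the origin on the work surface. World frame = base frame: x ahead of the robot, y to its left, z up, the work surface at z = 0. Lengths are in m, angles in rad, forces in N, time in s.
With the tool pointing down it reaches from about 0.35 to 0.85 m from the base axis. Payload 8.1 kg.
Tool frame: the origin (TCP) lies at the centre of the arm's flange, where the gripper is bolted on; the fingertips stand 186 mm ahead of it and the grasp point (between the pads) lies 167 mm ahead of it; z points along the fingers, y is the line along which they close (so a half turn about z gives the same grasp; the last joint's range is limited). The gripper opens to 93 mm and grips with 3 to 60 N. Pads are 15 mm wide; open, the fingers measure 128 mm over their backs; the gripper's body (75 mm by 188 mm) begins 65 mm behind the grasp point.
Start: joints at [-1.318, 0.13, 1.488, -0, 1.523, -0.085], TCP at [0.199, -0.566, 0.405] pointing down, gripper open.
Joint ranges: [-2.96, 2.96], [-0.89, 2.26], [0.02, 2.5], [-1.34, 4.48], [0, 2.73], [-2.66, 2.66]. Speed limits (rad/s): [2.39, 2.39, 2.79, 3.14, 3.14, 3.14].

INTERFACE

Orientations are given as a rotation vector (axis times angle).
In Python, from plant import read_state, read_camera, camera_params, robot gives the robot as it stands.
- The arm moves only by the tool carry_out, never from a script. Its argument "targets" is a list of rows, each an object of numbers: "hand": the opening in per cent of the stroke, from 0 (shut) to 100 (fully open); "x", "y", "z": the shift along the tool's x, y, z in m; "ax", "ay", "az": the turn, a rotation vector about the tool's x, y, z in rad. In form: [{"hand": .., "x": .., "y": .., "z": .., "ax": .., "ay": .., "az": ..}, ...]. A call has 1 to 8 rows; each row is the pose to reach, as a shift and turn from the pose commanded when the call began, along the tool's axes at that moment; what a row does not reach only later rows make up. A row lasts 1/8 s, in which the tool goes at most 62.5 mm and 10.7 degrees, less where a joint would pass 70% of its speed; a pose out of reach is approached as far as the arm can. A call with a gripper value outside its range is refused whole. The fingers move at their own pace and stop on an object; "newtons" is the grip in N (left out, the last holds). Time passes only in rows, so rows that repeat a pose let the fingers close. It gives the time, the measured TCP pose, the force, the opening and the grip force at its end, in the units of the state.
- read_state(): the state, without advancing time (a new reading comes with each control period).
- read_camera(name): name is "side" or "top"; returns (picture, depth): 400x640x3 uint8, blue, green, red; 400x640 float32, m along the optical axis (not along the pixel's ray), 0 where there is no reading.
- camera_params(name): a dict with "fx", "fy", "cx", "cy" (pixels), "position" and "rotation" of the camera in the world. Camera axes: x right, y up, looking along -z (the intrinsics and any distortion apply to the point x, -y, -z); pixel columns grow to the right and rows downward; lengths in m; the calibration is good to about 2 mm. A picture is of the moment at which its call begins. camera_params takes no time and is no camera call.
- robot.close_job(): hands the job in; it is judged then, once.
The state is a dict: "t": time; "q": joint angles; "dq": joint speeds; "joint_torque": joint torques, N m; "tool_pos": TCP position; "orientation": TCP orientation; "force": force on the tool from outside, world axes, zero at the start; "wrist_torque": the same for the moment, N m; "opening": finger opening in m; "gripper_force": force on a finger pad.
Only numpy, scipy, OpenCV 4.12 (cv2) and the standard library are available. Lean on these libraries where they do the work, as an engineer would, in place of code of your own. Each camera call takes 0.05 s, during which the arm holds its last target. There are 200 camera calls.

TASK

Gently turn the big flat dial on top of the bench supply, pushing its finger peg sideways with a fingertip, until the white index line on the dial lines up with the one long thick line on the scale ring around it, and leave it there. Only then press the button on the small switch box all the way down and let it come back up. Do not grip or pinch anything, do not turn the scale ring, and leave the other things on the bench where they are.

Things in the scene. Friction and masses are not known exactly. Their poses are not given: they have to be found in the camera images.
- supply: The bench supply: a fixed grey box, 200 (its x) x 170 (its y) x 65 mm high, with a flat black dial and scale ring on its top and a dark display strip along the top's +x edge. Origin under its centre, z up; the dial's axis is 15 mm from the centre towards -x.
- dial_axis (a point): Point on the dial's vertical axis, level with the dial's top face, 74.5 mm above the bench. The dial is a flat black disc of 100 mm diameter and 6 mm thickness that turns endlessly both ways, stays where it is left and resists with about 0.09 N m (2.5 N at the peg).
- dial_peg (a point): Centre of the top end of the finger peg, a round aluminium peg of 14 mm diameter with a free-running sleeve that stands 20 mm up from the dial's top face, 36 mm from the axis, on the side opposite to the index line. It turns with the dial. This point is 94.5 mm above the bench.
- dial_index (a point): Outer end of the index line: a white line 32 mm long and 4.5 mm wide painted radially on the dial's top, from 18 to 50 mm from the axis. The point lies 51 mm from the axis and turns with the dial.
- target_line (a point): Inner end of the target line: the one long thick dark line (18 mm long, 5 mm wide, radial) on the flat aluminium scale ring around the dial; the ring's other 11 lines, 30 degrees apart, are short (6 mm) and thin. The point lies 51 mm from the dial's axis. The ring (140 mm diameter, top 68 mm above the bench) is stiff and must stay as it is set.
- dial (a joint): Turn of the dial in rad: angle of the index line about the vertical, counter-clockwise seen from above, 0 when it points along the supply's +x. The peg is at this angle + pi.
- ring (a joint): Turn of the scale ring in rad: angle of the target line, measured as for the dial. The dial is set when both angles agree, whole turns apart.
- button_top (a point): Centre of the top of the output button, a grey round button of 32 mm diameter in a black collar of 48 mm diameter, on top of the fixed grey switch box (100 x 90 x 45 mm high). It moves straight down; its top is 63 mm above the bench when up, and stands 6 mm above the collar.
- button (a joint): Travel of the output button in m: 0 up, 0.006 fully down (about 5 N); it springs back by itself.
- phone: Loose telephone lying flat, 145 x 70 x 8 mm, origin under its centre. Leave alone.
- solder_reel: Loose metal reel standing on its flat end, 54 mm diameter, 35 mm high, origin under its centre. Leave alone.
- screwdriver: Loose screwdriver lying on the bench, 150 mm long. Leave alone.
- cleaner: Loose upright bottle, 52 mm diameter, 130 mm high, origin under its centre. Leave alone.
- parts_tray: Loose divided tray, 110 x 130 x 25 mm, origin under its centre. Leave alone.
- multimeter: Loose hand meter lying flat, 160 x 80 mm, 44 mm high at its selector, origin under its centre. Leave alone.
- mouse: Loose round computer mouse, 60 mm diameter, 32 mm high, origin under its centre. Leave alone.
Not all that is in view belongs to the job. Leave any blue look-alike of the part that bears button_top alone.

How it is judged:
On the way, in this order (a step that is already met when the one before it is completed fails the run):
1. the dial stands still with its index line at the target line (horizontal distance between dial_index and target_line below 0.004 m and velocity of joint dial between -0.05 and 0.05 rad/s), for 0.3 s.
2. the output button is pressed down (value of joint button above 0.0045 m), for 0.05 s.
At the end, for the whole second after the job is handed in: The outer end of the dial's index line is within 4 mm (about 4.5 degrees) of the inner end of the target line, the dial is at rest, and the button has been pressed (at least 4.5 of its 6 mm) after that and is up again (all of step 1 and value of joint button below 0.001 m); the robot touches nothing.
It fails at once if the button is pressed while the index line is not at the target line (value of joint button above 0.003 m and horizontal distance between dial_index and target_line above 0.004 m).
It fails at once if the scale ring is turned (more than 3 mm at its target line) (distance of target_line from where it was at the start of the episode above 0.003 m).
It fails at once if the dial is pinched or forced: the fingers bear on it with more than 30 N (contact force between the fingers and dial above 30 N).
It fails at once if another thing on the bench is moved more than 20 mm (distance of any of phone, solder_reel, screwdriver, cleaner, parts_tray, multimeter, mouse from where it was at the start of the episode above 0.02 m).
It also fails if it takes over 54 s, if anything falls off the work surface, if the arm or the gripper's body presses on something with over 40 N, if the wrist force passes 120 N, or if a joint passes its speed limit or range.

## Working session

There is one attempt and no reset: what is moved stays moved. The work goes in short steps, Python scripts to look and compute and a tool call to move; the robot and the scene stay as the last step left them, time stands still between calls to the robot, and variables do not carry over. Pictures are saved under pics/ and viewed, at most 10 in all, crops included, and the job is handed in when it is done.

Besides the shell and the picture viewer there is one more tool, called after "Call:" as name([rows], argument=value, ...), one row to a line, values as JSON. carry_out: Moves the arm, as the interface text tells. Its arguments: {"type":"object","properties":{"targets":{"type":"array","items":{"type":"object","properties":{"hand":{"type":"number"},"x":{"type":"number"},"y":{"type":"number"},"z":{"type":"number"},"ax":{"type":"number"},"ay":{"type":"number"},"az":{"type":"number"}}}},"newtons":{"type":"number"}},"required":["targets"]}

```bash
mkdir -p pics; ls
python3 - <<'E'
from plant import *
import cv2,numpy as np
for n in("top","side"):
    p,d=read_camera(n); cv2.imwrite(f"pics/{n}0.png",p); np.save(f"{n}_d.npy",d)
    print(n,camera_params(n))
s=read_state(); print(s)
E
```

```text
pics
top {'fx': 490.6028383677522, 'fy': 490.6028383677522, 'cx': 322.99487271935743, 'cy': 196.8632442206718, 'position': array([ 0.41494863, -0.03701531,  1.67821001]), 'rotation': array([ 0.08046405, -0.06717587, -1.59838221])}
side {'fx': 383.4580173337035, 'fy': 383.4580173337035, 'cx': 318.7712348804972, 'cy': 202.51932616140084, 'position': array([0.14419292, 0.71663384, 0.70012729]), 'rotation': array([ 0.31943527, -1.22819305, -2.36099287])}
{'t': 0.1, 'q': array([-1.31841186e+00,  1.31089193e-01,  1.48913711e+00,  1.53796591e-05,
        1.52300286e+00, -8.54329080e-02]), 'dq': array([ 2.48417806e-04, -1.48303079e-03, -6.30117754e-04,  1.04386193e-03,
       -7.56065116e-04, -9.87130136e-05]), 'joint_torque': array([ 9.71280097e-04, -5.61340928e+01, -4.93096483e+01,  7.69549864e-02,
        2.91823118e-02, -2.83700359e-05]), 'tool_pos': array([ 0.19881311, -0.5658952 ,  0.40380825]), 'orientation': array([-3.09527538e+00, -5.27847142e-01,  1.90190909e-04]), 'force': array([-1.16085377,  0.21877398, -0.00552264]), 'wrist_torque': array([-0.01406699,  0.01652409,  0.00059883]), 'gripper_force': 0.0, 'opening': 0.09311282144805419}
```

View pics/top0.png

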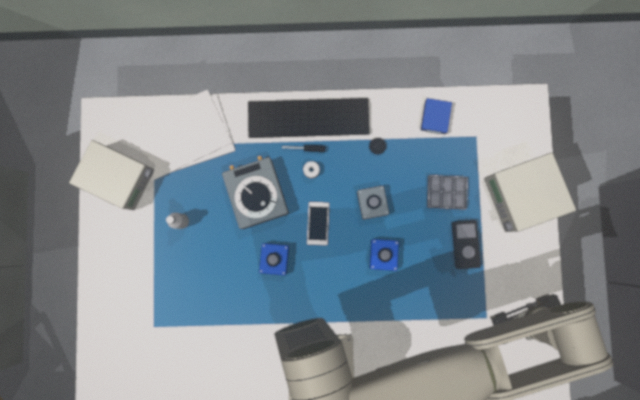

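View pics/side0.png

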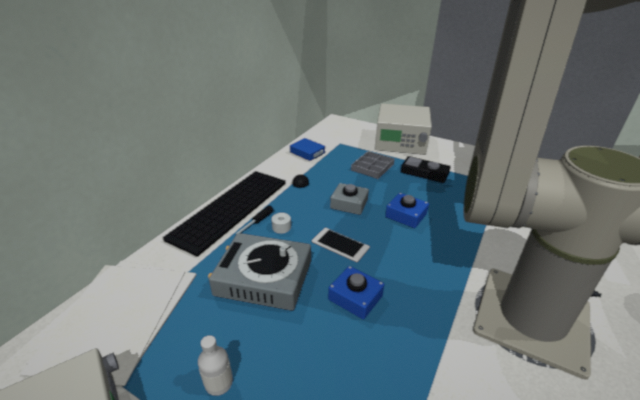

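The top view shows the supply at (255,193) with its dial at (257,196). The button box candidates are grey (374,201), blue (274,259) and blue (385,254), and the flat blue thing at (437,115) has no button. The grey one fits, since the text says grey and to leave blue look-alikes alone. I'll enlarge both to confirm.

```bash
cat > h.py <<'E'
import numpy as np,cv2
from scipy.spatial.transform import Rotation as R
from plant import *
def ray(n,u,v):
    c=camera_params(n); d=np.array([(u-c['cx'])/c['fx'],-(v-c['cy'])/c['fy'],-1.])
    return c['position'],R.from_rotvec(c['rotation']).as_matrix()@d
def onz(n,u,v,z):
    o,d=ray(n,u,v); return o+d*(z-o[2])/d[2]
def two(a,b):
    o1,d1=ray("top",*a);o2,d2=ray("side",*b)
    s=np.linalg.lstsq(np.c_[d1,-d2],o2-o1,rcond=None)[0]
    p,q=o1+s[0]*d1,o2+s[1]*d2
    return (p+q)/2,np.linalg.norm(p-q)
E
python3 - <<'E'
import cv2,numpy as np
a=cv2.imread("pics/top0.png");b=cv2.imread("pics/side0.png")
f=lambda i,x,y,w,h,s:cv2.resize(i[y:y+h,x:x+w],None,fx=s,fy=s,interpolation=cv2.INTER_CUBIC)
A=f(a,215,150,80,80,5);B=f(b,205,225,114,80,3.5)
C=f(a,350,180,50,40,8)[:200] if 0 else f(a,350,180,50,40,5);D=f(b,325,175,50,40,7.98)
out=np.zeros((600,800,3),np.uint8)
out[:400,:400]=A;out[:280,400:400+B.shape[1]]=B;out[400:600,:250]=C
out[280:280+D.shape[0],400:400+D.shape[1]]=D[:320]
cv2.imwrite("pics/crop.png",out)
E
```

```text
(no output)
```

View pics/crop.png

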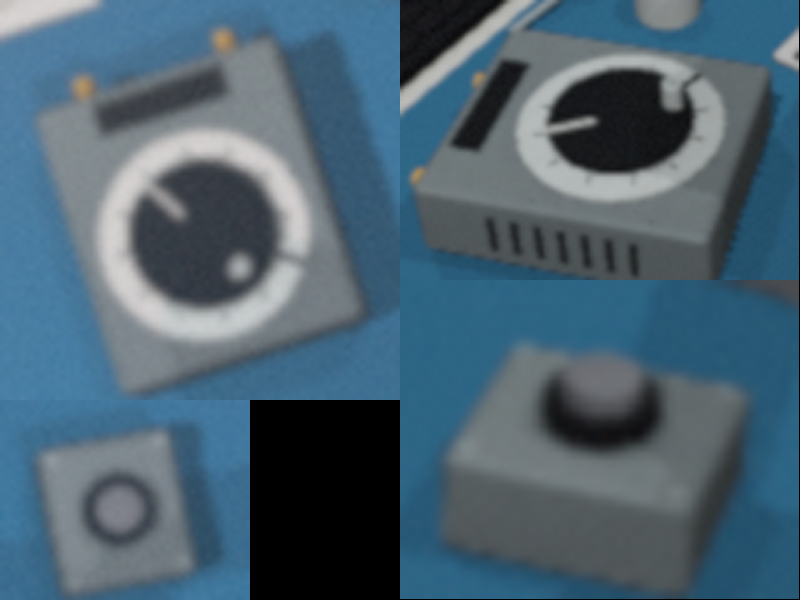

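The crop confirms the grey box with a grey button in a black collar at about top (374,201.5) and side (350,190). Dial at top (255.6,197): index outer end (244.4,185.8), peg (262.8,203.4), thick target line (270.6,200)–(275.6,202.4).

```bash
cat >> h.py <<'E'
def ringc(n,img,x,y,w,h):
    "centre of the white ring's outer edge"
    g=img[y:y+h,x:x+w].min(2); g=cv2.resize(g,None,fx=4,fy=4,interpolation=cv2.INTER_CUBIC)
    m=(g>165).astype(np.uint8)
    c=max(cv2.findContours(m,cv2.RETR_EXTERNAL,cv2.CHAIN_APPROX_NONE)[0],key=cv2.contourArea)
    e=cv2.fitEllipse(cv2.convexHull(c)); return x+(e[0][0]+.5)/4-.5,y+(e[0][1]+.5)/4-.5,np.array(e[1])/4
def angles(n,img,ctr):
    "index and target-line angle in world, deg"
    u,v=np.meshgrid(np.arange(0,640,.5),np.arange(0,400,.5)); g=cv2.remap(img.mean(2).astype(np.float32),u.astype(np.float32),v.astype(np.float32),cv2.INTER_LINEAR)
    c=camera_params(n);M=R.from_rotvec(c['rotation']).as_matrix()
    D=np.stack([(u-c['cx'])/c['fx'],-(v-c['cy'])/c['fy'],-np.ones_like(u)],-1)@M.T
    def sel(z,r0,r1):
        P=c['position']+D*((z-c['position'][2])/D[...,2])[...,None]; q=P[...,:2]-ctr[:2]
        r=np.hypot(q[...,0],q[...,1]); k=(r>r0)&(r<r1)&(D[...,2]<0); return q[k],r[k],g[k]
    out=[]
    for z,r0,r1,sg in((.0745,.022,.046,1),(.068,.057,.067,-1)):
        q,r,w=sel(z,r0,r1); a=np.arctan2(q[:,1],q[:,0]); w=sg*(w-np.median(w)); w[w<25]=0
        b=np.linspace(-np.pi,np.pi,181); h=np.histogram(a,b,weights=w)[0]
        sm=np.convolve(np.r_[h[-5:],h,h[:5]],np.ones(5),'same')[5:-5]
        cand=[]
        for _ in range(2):
            i=sm.argmax();a0=(b[i]+b[i+1])/2; dd=(a-a0+np.pi)%(2*np.pi)-np.pi; k=abs(dd)<.28
            cand.append((round(np.degrees(a0+np.average(dd[k],weights=w[k])),1),int(w[k].sum())))
            sm[abs((np.arange(180)-i+90)%180-90)<12]=0
        out.append(cand)
    return out
E
python3 - <<'E'
from h import *
a=cv2.imread("pics/top0.png");b=cv2.imread("pics/side0.png")
t=ringc("top",a,228,172,54,50);s=ringc("side",b,234,234,80,60)
print(t,s)
print("ring two",two(t[:2],s[:2]))
ct=onz("top",*t[:2],.068);cs=onz("side",*s[:2],.068);print(ct,cs)
ctr=(ct+cs)/2
for n,i,c in(("top",a,ct),("side",b,cs)): print(n,angles(n,i,c))
pt=onz("top",262.8,203.4,.0945);print("peg",pt,np.hypot(*(pt-ct)[:2]),np.degrees(np.arctan2(*(pt-ct)[[1,0]])))
print("pegtwo",two((262.8,203.4),(205+(672-400)/3.5,225+84/3.5)))
print("btn",two((350+121/5,180+109/5),(325+(602-400)/7.98,175+(375-280)/7.98)),onz("top",350+121/5,180+109/5,.063))
for u,v in((215+38/5,150+113/5),(215+272/5,150+38/5),(215+364/5,150+315/5),(215+125/5,150+393/5)):print(onz("top",u,v,.065).round(3))
for nm,u,v in(("phone",318,223),("reel",312,170),("cleaner",177,221),("screwd",304,148)):print(nm,onz("top",u,v,.03).round(3))
E
```

```text
(255.1743221282959, 196.35926628112793, array([41.70994186, 42.83189011])) (267.16595458984375, 260.96727180480957, array([40.00093842, 57.5877533 ]))
ring two (array([0.57559696, 0.19916131, 0.06399031]), np.float64(0.001472935515939536))
[0.57456572 0.19818223 0.068     ] [0.57357475 0.20270278 0.068     ]Traceback (most recent call last):
  File "<stdin>", line 8, in <module>
  File "h.py", line 36, in angles
    cand.append((round(np.degrees(a0+np.average(dd[k],weights=w[k])),1),int(w[k].sum())))
                                     ~~~~~~~~~~^^^^^^^^^^^^^^^^^^^^
    raise ZeroDivisionError(
        "Weights sum to zero, can't be normalized")
ZeroDivisionError: Weights sum to zero, can't be normalized
```

```bash
sed -i 's/dd\[k\],weights=w\[k\])/dd[k],weights=w[k]+1e-9)/' h.py
python3 - <<'E'
from h import *
a=cv2.imread("pics/top0.png");b=cv2.imread("pics/side0.png")
t=ringc("top",a,228,172,54,50);s=ringc("side",b,234,234,80,60)
ct=onz("top",*t[:2],.068);cs=onz("side",*s[:2],.068)
for n,i,c in(("top",a,ct),("side",b,cs)): print(n,angles(n,i,c))
pt=onz("top",262.8,203.4,.0945);print("peg",pt,np.hypot(*(pt-ct)[:2]),np.degrees(np.arctan2(*(pt-ct)[[1,0]])))
print("pegtwo",two((262.8,203.4),(205+(672-400)/3.5,225+84/3.5)))
print("btn",two((350+121/5,180+109/5),(325+(602-400)/7.98,175+(375-280)/7.98)),onz("top",350+121/5,180+109/5,.063))
for u,v in((215+38/5,150+113/5),(215+272/5,150+38/5),(215+364/5,150+315/5),(215+125/5,150+393/5)):print(onz("top",u,v,.065).round(3))
for nm,u,v in(("phone",318,223),("reel",312,170),("cleaner",177,221),("screwd",304,148)):print(nm,onz("top",u,v,.03).round(3))
s=read_state();print(R.from_rotvec(s['orientation']).as_matrix().round(3))
E
```

```text
top [[(np.float64(47.1), 7550), (np.float64(-133.2), 6587)], [(np.float64(-107.1), 1979), (np.float64(-179.1), 0)]]
side [[(np.float64(39.0), 14475), (np.float64(-117.2), 12464)], [(np.float64(-105.0), 2447), (np.float64(-72.2), 4270)]]
peg [0.54828278 0.1699183  0.0945    ] 0.038595892070814895 -132.9200896107101
pegtwo (array([0.54908622, 0.1706252 , 0.09155279]), np.float64(0.0012715871447425689))
btn (array([ 0.54673865, -0.19350601,  0.06301869]), np.float64(0.002715569939953038)) [ 0.54548313 -0.19402364  0.063     ]
[0.657 0.306 0.065]
[0.703 0.149 0.065]
[0.517 0.092 0.065]
[0.47  0.25  0.065]
phone [ 0.482 -0.006  0.03 ]
reel [0.662 0.009 0.03 ]
cleaner [0.503 0.469 0.03 ]
screwd [0.739 0.035 0.03 ]
[[ 0.943  0.331 -0.   ]
 [ 0.331 -0.943  0.002]
 [ 0.    -0.002 -1.   ]]
```

Supply axes, ring centre (0.575,0.199), peg (0.549,0.171) and button (0.546,-0.194, z 0.063) agree with the given sizes and heights. Index 47°, target -107°: turn the dial about 154° clockwise, with the peg going from -133° through -x to +73°. Closed fingers, tool y kept radial, pushing with the x side.

```bash
cat >> h.py <<'E'
C=np.array([.5745,.199])
def go(x,y,z,yaw,s=None):
    "row for fingertip at x,y,z with tool y at yaw deg, tool down"
    s=s or read_state();M=R.from_rotvec(s['orientation']).as_matrix();f=np.radians(yaw)
    yv=np.array([np.cos(f),np.sin(f),0]);zv=np.array([0,0,-1.]);T=np.c_[np.cross(yv,zv),yv,zv]
    p=M.T@(np.array([x,y,z+.186])-s['tool_pos']); r=R.from_matrix(M.T@T).as_rotvec()
    return dict(zip(("x","y","z","ax","ay","az"),[float(k) for k in np.r_[p,r].round(4)]))
def atpeg(peg,off,z=.082,s=None):
    "tool off m ccw of the peg at angle peg (deg), y radial"
    p=np.radians(peg); q=C+.036*np.array([np.cos(p),np.sin(p)])+off*np.array([-np.sin(p),np.cos(p)])
    return go(*q,z,peg+180,s)
E
python3 -c "
from h import *
print(atpeg(-133,.032,.2),atpeg(-133,.032,.13))"
```

```text
{'x': 0.5909, 'y': -0.5521, 'z': 0.0188, 'ax': -0.0009, 'ay': -0.0018, 'az': -2.0533} {'x': 0.5909, 'y': -0.552, 'z': 0.0888, 'ax': -0.0009, 'ay': -0.0018, 'az': -2.0533}
```

Call:
carry_out([
  {"hand": 0, "x": 0.59, "y": -0.552, "z": 0.019, "az": -2.053},
  {"hand": 0, "x": 0.59, "y": -0.552, "z": 0.019, "az": -2.053},
  {"hand": 0, "x": 0.59, "y": -0.552, "z": 0.019, "az": -2.053},
  {"hand": 0, "x": 0.59, "y": -0.552, "z": 0.019, "az": -2.053},
  {"hand": 0, "x": 0.59, "y": -0.552, "z": 0.019, "az": -2.053},
  {"hand": 0, "x": 0.59, "y": -0.552, "z": 0.019, "az": -2.053},
  {"hand": 0, "x": 0.59, "y": -0.552, "z": 0.019, "az": -2.053},
  {"hand": 0, "x": 0.59, "y": -0.552, "z": 0.019, "az": -2.053},
], newtons=5)

```text
schema error: expected keys hand, x, y, z, ax, ay, az
```

```bash
python3 -c "
from h import *
s=read_state();print(s['t'],s['tool_pos'],s['q'],s['opening'])
print(atpeg(-133,.032,.15))"
```

```text
0.1 [ 0.19881311 -0.5658952   0.40380825] [-1.31841186e+00  1.31089193e-01  1.48913711e+00  1.53796591e-05
  1.52300286e+00 -8.54329080e-02] 0.09311282144805419
{'x': 0.5909, 'y': -0.552, 'z': 0.0688, 'ax': -0.0009, 'ay': -0.0018, 'az': -2.0533}
```

Call:
carry_out([
  {"hand": 0, "x": 0.59, "y": -0.552, "z": 0.019, "ax": 0, "ay": 0, "az": -2.053},
  {"hand": 0, "x": 0.59, "y": -0.552, "z": 0.019, "ax": 0, "ay": 0, "az": -2.053},
  {"hand": 0, "x": 0.59, "y": -0.552, "z": 0.019, "ax": 0, "ay": 0, "az": -2.053},
  {"hand": 0, "x": 0.59, "y": -0.552, "z": 0.019, "ax": 0, "ay": 0, "az": -2.053},
  {"hand": 0, "x": 0.59, "y": -0.552, "z": 0.019, "ax": 0, "ay": 0, "az": -2.053},
  {"hand": 0, "x": 0.59, "y": -0.552, "z": 0.019, "ax": 0, "ay": 0, "az": -2.053},
  {"hand": 0, "x": 0.59, "y": -0.552, "z": 0.019, "ax": 0, "ay": 0, "az": -2.053},
  {"hand": 0, "x": 0.59, "y": -0.552, "z": 0.019, "ax": 0, "ay": 0, "az": -2.053},
], newtons=5)

```text
t: 1.1
tool_pos: [0.4305, -0.1209, 0.3928]
orientation: [1.898, 2.503, 0.0]
force: [0.8, -0.8, -0.9]
opening: 0.0173
gripper_force: 0.0
```

```bash
python3 -c "
from h import *
s=read_state();print(s['t'],s['tool_pos'],s['q'],s['opening'])
print(atpeg(-133,.032,.15))"
```

```text
1.1 [ 0.43045798 -0.12092399  0.39284383] [-3.88606981e-01 -2.90650779e-01  1.90842170e+00 -3.79798075e-05
  1.52351720e+00 -6.61550453e-01] 0.01731084243325104
{'x': 0.2232, 'y': 0.2109, 'z': 0.0568, 'ax': 0.0002, 'ay': 0.0003, 'az': -0.5474}
```

Call:
carry_out([
  {"hand": 0, "x": 0.223, "y": 0.211, "z": 0.02, "ax": 0, "ay": 0, "az": -0.547},
  {"hand": 0, "x": 0.223, "y": 0.211, "z": 0.03, "ax": 0, "ay": 0, "az": -0.547},
  {"hand": 0, "x": 0.223, "y": 0.211, "z": 0.04, "ax": 0, "ay": 0, "az": -0.547},
  {"hand": 0, "x": 0.223, "y": 0.211, "z": 0.05, "ax": 0, "ay": 0, "az": -0.547},
  {"hand": 0, "x": 0.223, "y": 0.211, "z": 0.057, "ax": 0, "ay": 0, "az": -0.547},
  {"hand": 0, "x": 0.223, "y": 0.211, "z": 0.057, "ax": 0, "ay": 0, "az": -0.547},
  {"hand": 0, "x": 0.223, "y": 0.211, "z": 0.057, "ax": 0, "ay": 0, "az": -0.547},
  {"hand": 0, "x": 0.223, "y": 0.211, "z": 0.057, "ax": 0, "ay": 0, "az": -0.547},
])

```text
t: 2.1
tool_pos: [0.5747, 0.1467, 0.337]
orientation: [1.162, 2.917, 0.001]
force: [-0.1, 0.2, 0.5]
opening: 0.0006
gripper_force: 0.0
```

Run:
```python
from h import *
s=read_state();print(s['t'],s['tool_pos'],s['q'],s['opening'])
a,_=read_camera("top");b,_=read_camera("side")
f=lambda i,x,y,w,h,k:cv2.resize(i[y:y+h,x:x+w],None,fx=k,fy=k,interpolation=cv2.INTER_CUBIC)
cv2.imwrite("pics/c1.png",np.hstack([f(a,205,140,80,80,5),f(b,220,200,80,80,5)]))
c=camera_params("side")
def proj(n,p):
    c=camera_params(n);q=R.from_rotvec(c['rotation']).as_matrix().T@(np.array(p)-c['position']);return c['cx']+c['fx']*q[0]/-q[2],c['cy']-c['fy']*q[1]/-q[2]
print(proj("side",s['tool_pos']-[0,0,.186]))
print(atpeg(-133,.032,.082))
```

```text
2.1 [0.57472658 0.14672625 0.33702132] [ 1.63619746e-01  1.51660623e-01  1.58959859e+00 -2.70524548e-04
  1.39898585e+00 -6.49044821e-01] 0.0005511258499000564
(np.float64(278.36604808227315), np.float64(220.27907543643755))
{'x': 0.004, 'y': 0.0019, 'z': 0.0693, 'ax': 0.0015, 'ay': 0.0013, 'az': -0.008}
```

View pics/c1.png

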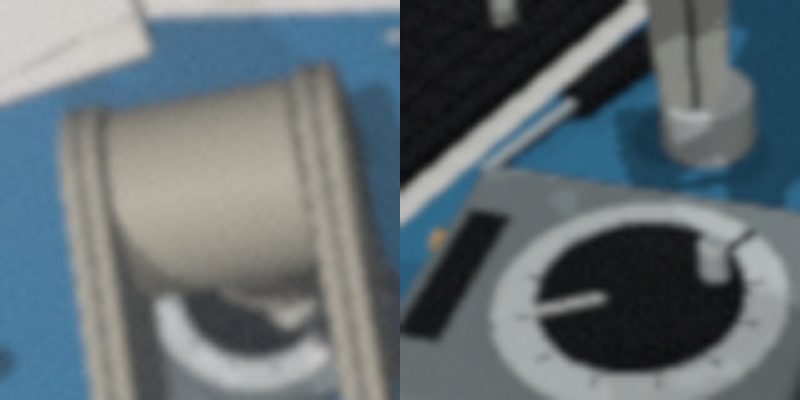

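The side view shows the closed tip at about side (278,221), where predicted (278,220). The peg is at (303,251) and the target line just behind it, both unmoved. Descending beside the peg.

Call:
carry_out([
  {"hand": 0, "x": 0.004, "y": 0.002, "z": 0.02, "ax": 0, "ay": 0, "az": -0.008},
  {"hand": 0, "x": 0.004, "y": 0.002, "z": 0.04, "ax": 0, "ay": 0, "az": -0.008},
  {"hand": 0, "x": 0.004, "y": 0.002, "z": 0.055, "ax": 0, "ay": 0, "az": -0.008},
  {"hand": 0, "x": 0.004, "y": 0.002, "z": 0.065, "ax": 0, "ay": 0, "az": -0.008},
  {"hand": 0, "x": 0.004, "y": 0.002, "z": 0.069, "ax": 0, "ay": 0, "az": -0.008},
  {"hand": 0, "x": 0.004, "y": 0.002, "z": 0.069, "ax": 0, "ay": 0, "az": -0.008},
])

```text
t: 2.95
tool_pos: [0.5733, 0.1521, 0.2669]
orientation: [-1.149, -2.924, 0.0]
force: [-0.5, -0.2, 0.1]
opening: 0.0003
gripper_force: 0.0
```

Run:
```python
from h import *
s=read_state();print(s['t'],s['tool_pos'],s['force'])
for p,o in((-133,.025),(-133,.0145),(-138,.0145),(-143,.0145),(-148,.0145),(-153,.0145),(-158,.0145),(-163,.0145)): print(atpeg(p,o,s=s))
```

```text
2.95 [0.57331244 0.15207955 0.26694532] [-0.47353776 -0.18736275  0.05262224]
{'x': 0.0061, 'y': -0.0009, 'z': -0.0011, 'ax': -0.0, 'ay': -0.0, 'az': 0.0017}
{'x': 0.0166, 'y': -0.0008, 'z': -0.0011, 'ax': -0.0, 'ay': -0.0, 'az': 0.0017}
{'x': 0.0198, 'y': -0.002, 'z': -0.0011, 'ax': -0.0, 'ay': -0.0, 'az': 0.089}
{'x': 0.0231, 'y': -0.0028, 'z': -0.0011, 'ax': -0.0001, 'ay': -0.0, 'az': 0.1763}
{'x': 0.0264, 'y': -0.0034, 'z': -0.0011, 'ax': -0.0001, 'ay': -0.0, 'az': 0.2635}
{'x': 0.0298, 'y': -0.0036, 'z': -0.0011, 'ax': -0.0001, 'ay': -0.0, 'az': 0.3508}
{'x': 0.0332, 'y': -0.0036, 'z': -0.0011, 'ax': -0.0001, 'ay': -0.0, 'az': 0.4381}
{'x': 0.0366, 'y': -0.0032, 'z': -0.0011, 'ax': -0.0001, 'ay': -0.0, 'az': 0.5253}
```

Call:
carry_out([
  {"hand": 0, "x": 0.006, "y": -0.001, "z": -0.001, "ax": 0, "ay": 0, "az": 0},
  {"hand": 0, "x": 0.012, "y": -0.001, "z": -0.001, "ax": 0, "ay": 0, "az": 0},
  {"hand": 0, "x": 0.0166, "y": -0.001, "z": -0.001, "ax": 0, "ay": 0, "az": 0},
  {"hand": 0, "x": 0.02, "y": -0.002, "z": -0.001, "ax": 0, "ay": 0, "az": 0.09},
  {"hand": 0, "x": 0.023, "y": -0.003, "z": -0.001, "ax": 0, "ay": 0, "az": 0.176},
  {"hand": 0, "x": 0.0265, "y": -0.0035, "z": -0.001, "ax": 0, "ay": 0, "az": 0.264},
  {"hand": 0, "x": 0.03, "y": -0.0036, "z": -0.001, "ax": 0, "ay": 0, "az": 0.35},
  {"hand": 0, "x": 0.033, "y": -0.0036, "z": -0.001, "ax": 0, "ay": 0, "az": 0.438},
])

```text
t: 3.95
tool_pos: [0.5466, 0.1717, 0.2684]
orientation: [1.76, 2.601, -0.0]
force: [0.9, -3.2, 1.6]
opening: 0.0004
gripper_force: 1.5
```

Run:
```python
from h import *
s=read_state();print(s['t'],s['tool_pos'],s['force'])
b,_=read_camera("side")
print(angles("side",b,np.array([.5736,.2027])))
cv2.imwrite("pics/c2.png",cv2.resize(b[190:310,200:360],None,fx=5,fy=5,interpolation=cv2.INTER_CUBIC))
for p in range(-166,-215,-6): print(p,atpeg(p,.0145,s=s))
```

```text
3.95 [0.54656062 0.1717408  0.26844086] [ 0.90706333 -3.20445532  1.64696644]
[[(np.float64(11.6), 12285), (np.float64(-124.7), 17442)], [(np.float64(-57.7), 6388), (np.float64(-116.6), 3013)]]
-166 {'x': 0.0055, 'y': -0.0016, 'z': 0.0004, 'ax': 0.0005, 'ay': 0.001, 'az': 0.1368}
-172 {'x': 0.0094, 'y': -0.0023, 'z': 0.0004, 'ax': 0.0006, 'ay': 0.001, 'az': 0.2415}
-178 {'x': 0.0135, 'y': -0.0027, 'z': 0.0004, 'ax': 0.0006, 'ay': 0.001, 'az': 0.3463}
-184 {'x': 0.0175, 'y': -0.0026, 'z': 0.0004, 'ax': 0.0007, 'ay': 0.0009, 'az': 0.451}
-190 {'x': 0.0216, 'y': -0.0022, 'z': 0.0004, 'ax': 0.0007, 'ay': 0.0009, 'az': 0.5557}
-196 {'x': 0.0255, 'y': -0.0013, 'z': 0.0004, 'ax': 0.0008, 'ay': 0.0009, 'az': 0.6604}
-202 {'x': 0.0294, 'y': 0.0001, 'z': 0.0004, 'ax': 0.0008, 'ay': 0.0008, 'az': 0.7651}
-208 {'x': 0.0331, 'y': 0.0018, 'z': 0.0004, 'ax': 0.0009, 'ay': 0.0008, 'az': 0.8699}
-214 {'x': 0.0366, 'y': 0.0039, 'z': 0.0004, 'ax': 0.0009, 'ay': 0.0007, 'az': 0.9746}
```

View pics/c2.png

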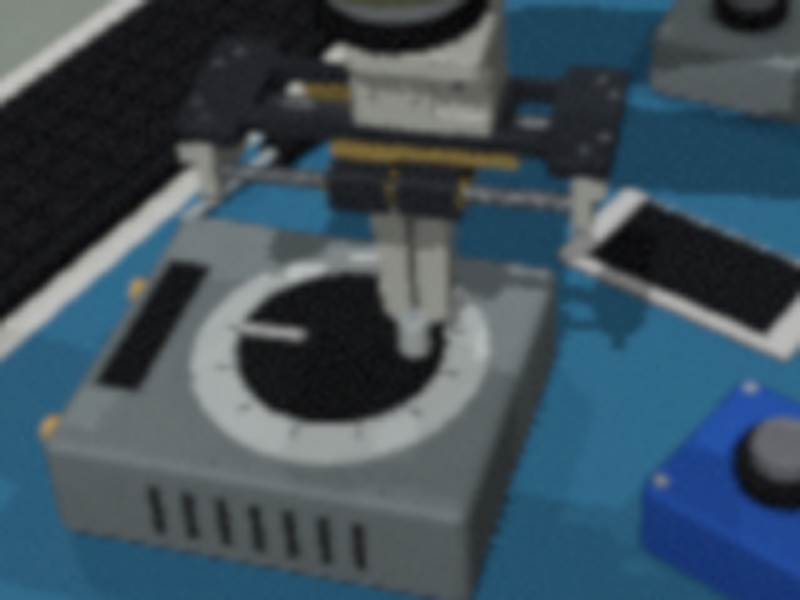

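The picture shows the tip behind the peg at crop (412,330) and the index line turned to crop (240,327). The push works at about 3 N, so I continue.

Call:
carry_out([
  {"hand": 0, "x": 0.0055, "y": -0.0016, "z": 0, "ax": 0, "ay": 0, "az": 0.137},
  {"hand": 0, "x": 0.0094, "y": -0.0023, "z": 0, "ax": 0, "ay": 0, "az": 0.2415},
  {"hand": 0, "x": 0.0135, "y": -0.0027, "z": 0, "ax": 0, "ay": 0, "az": 0.346},
  {"hand": 0, "x": 0.0175, "y": -0.0026, "z": 0, "ax": 0, "ay": 0, "az": 0.451},
  {"hand": 0, "x": 0.0216, "y": -0.0022, "z": 0, "ax": 0, "ay": 0, "az": 0.556},
  {"hand": 0, "x": 0.0255, "y": -0.0013, "z": 0, "ax": 0, "ay": 0, "az": 0.66},
  {"hand": 0, "x": 0.0294, "y": 0, "z": 0, "ax": 0, "ay": 0, "az": 0.765},
  {"hand": 0, "x": 0.0331, "y": 0.0018, "z": 0, "ax": 0, "ay": 0, "az": 0.87},
])

```text
t: 5.0
tool_pos: [0.5357, 0.2032, 0.2682]
orientation: [2.692, 1.619, -0.001]
force: [-1.6, -2.9, 1.3]
opening: 0.0005
gripper_force: 1.5
```

Run:
```python
from h import *
s=read_state();print(s['t'],s['tool_pos'],s['force'],s['q'][5])
b,_=read_camera("side")
print(angles("side",b,np.array([.5736,.2027])))
for p in range(-212,-265,-6): print(p,atpeg(p,.0145,s=s))
```

```text
5.0 [0.53566472 0.20321009 0.26819294] [-1.58152292 -2.89431929  1.32547229] 0.7613210129455416
[[(np.float64(-154.8), 19485), (np.float64(-36.6), 9754)], [(np.float64(-102.1), 16718), (np.float64(-80.0), 15349)]]
-212 {'x': 0.0026, 'y': -0.0007, 'z': 0.0002, 'ax': 0.0001, 'ay': 0.0007, 'az': 0.0706}
-218 {'x': 0.0065, 'y': -0.0017, 'z': 0.0002, 'ax': 0.0001, 'ay': 0.0007, 'az': 0.1753}
-224 {'x': 0.0105, 'y': -0.0023, 'z': 0.0002, 'ax': 0.0002, 'ay': 0.0007, 'az': 0.2801}
-230 {'x': 0.0146, 'y': -0.0025, 'z': 0.0002, 'ax': 0.0002, 'ay': 0.0007, 'az': 0.3848}
-236 {'x': 0.0186, 'y': -0.0023, 'z': 0.0002, 'ax': 0.0002, 'ay': 0.0006, 'az': 0.4895}
-242 {'x': 0.0226, 'y': -0.0017, 'z': 0.0002, 'ax': 0.0003, 'ay': 0.0006, 'az': 0.5942}
-248 {'x': 0.0265, 'y': -0.0006, 'z': 0.0002, 'ax': 0.0003, 'ay': 0.0006, 'az': 0.6989}
-254 {'x': 0.0303, 'y': 0.0009, 'z': 0.0002, 'ax': 0.0003, 'ay': 0.0006, 'az': 0.8037}
-260 {'x': 0.034, 'y': 0.0027, 'z': 0.0002, 'ax': 0.0004, 'ay': 0.0006, 'az': 0.9084}
```

Call:
carry_out([
  {"hand": 0, "x": 0.0065, "y": -0.0017, "z": 0, "ax": 0, "ay": 0, "az": 0.175},
  {"hand": 0, "x": 0.0105, "y": -0.0023, "z": 0, "ax": 0, "ay": 0, "az": 0.28},
  {"hand": 0, "x": 0.0146, "y": -0.0025, "z": 0, "ax": 0, "ay": 0, "az": 0.385},
  {"hand": 0, "x": 0.0186, "y": -0.0023, "z": 0, "ax": 0, "ay": 0, "az": 0.49},
  {"hand": 0, "x": 0.0226, "y": -0.0017, "z": 0, "ax": 0, "ay": 0, "az": 0.594},
  {"hand": 0, "x": 0.0265, "y": -0.0006, "z": 0, "ax": 0, "ay": 0, "az": 0.7},
  {"hand": 0, "x": 0.0303, "y": 0.0009, "z": 0, "ax": 0, "ay": 0, "az": 0.804},
  {"hand": 0, "x": 0.034, "y": 0.0027, "z": 0, "ax": 0, "ay": 0, "az": 0.908},
])

```text
t: 6.05
tool_pos: [0.5538, 0.2322, 0.268]
orientation: [3.129, 0.277, -0.002]
force: [-2.3, -0.7, 2.6]
opening: 0.0005
gripper_force: 1.6
```

Run:
```python
from h import *
s=read_state();print(s['t'],s['tool_pos'],s['force'],s['q'][5])
b,_=read_camera("side")
print(angles("side",b,np.array([.5736,.2027])))
cv2.imwrite("pics/c3.png",cv2.resize(b[210:310,210:330],None,fx=6,fy=6,interpolation=cv2.INTER_CUBIC))
for p in range(-264,-292,-4): print(p,atpeg(p,.0145,s=s))
```

```text
6.05 [0.55379899 0.2321536  0.26800084] [-2.28887164 -0.68343816  2.64262352] 1.7056915808946909
[[(np.float64(49.1), 19904), (np.float64(71.4), 16613)], [(np.float64(-38.2), 16213), (np.float64(3.8), 13167)]]
-264 {'x': 0.0027, 'y': -0.0007, 'z': -0.0, 'ax': 0.0001, 'ay': 0.0011, 'az': 0.0719}
-268 {'x': 0.0053, 'y': -0.0014, 'z': -0.0, 'ax': 0.0002, 'ay': 0.0011, 'az': 0.1417}
-272 {'x': 0.0079, 'y': -0.002, 'z': -0.0, 'ax': 0.0002, 'ay': 0.0011, 'az': 0.2116}
-276 {'x': 0.0106, 'y': -0.0023, 'z': -0.0, 'ax': 0.0002, 'ay': 0.0011, 'az': 0.2814}
-280 {'x': 0.0133, 'y': -0.0025, 'z': -0.0, 'ax': 0.0003, 'ay': 0.001, 'az': 0.3512}
-284 {'x': 0.016, 'y': -0.0025, 'z': -0.0, 'ax': 0.0003, 'ay': 0.001, 'az': 0.421}
-288 {'x': 0.0187, 'y': -0.0023, 'z': -0.0, 'ax': 0.0003, 'ay': 0.001, 'az': 0.4908}
```

View pics/c3.png

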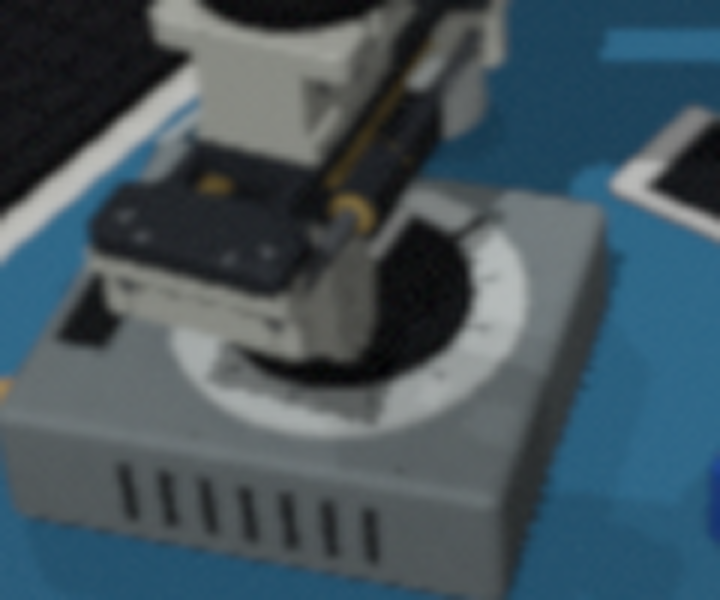

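The index line is hidden behind the gripper, and the target line at crop (480,220) is still where it was. I push to about 7° short, then retreat and measure.

Call:
carry_out([
  {"hand": 0, "x": 0.0027, "y": -0.0007, "z": 0, "ax": 0, "ay": 0, "az": 0.072},
  {"hand": 0, "x": 0.0053, "y": -0.0014, "z": 0, "ax": 0, "ay": 0, "az": 0.142},
  {"hand": 0, "x": 0.0079, "y": -0.002, "z": 0, "ax": 0, "ay": 0, "az": 0.212},
  {"hand": 0, "x": 0.0106, "y": -0.0023, "z": 0, "ax": 0, "ay": 0, "az": 0.28},
  {"hand": 0, "x": 0.0133, "y": -0.0025, "z": 0, "ax": 0, "ay": 0, "az": 0.35},
  {"hand": 0, "x": 0.0133, "y": -0.0025, "z": 0, "ax": 0, "ay": 0, "az": 0.35},
])

```text
t: 6.85
tool_pos: [0.5665, 0.237, 0.2679]
orientation: [-3.13, 0.266, 0.001]
force: [-1.6, 0.5, 1.9]
opening: 0.0004
gripper_force: 1.0
```

Run:
```python
from h import *
s=read_state();print(s['t'],s['tool_pos'],s['force'],s['q'][5])
M=R.from_rotvec(s['orientation']).as_matrix();print(M.round(2))
print(atpeg(-280,.0145,.082),atpeg(-280,.03,.082),atpeg(-280,.03,.16), go(.44,.02,.2,80))
```

```text
6.85 [0.5665481  0.23697735 0.26790262] [-1.57664239  0.48344218  1.9164687 ] 2.052797053566954
[[ 0.99 -0.17 -0.  ]
 [-0.17 -0.99  0.  ]
 [-0.   -0.   -1.  ]]
{'x': -0.0001, 'y': 0.0, 'z': -0.0001, 'ax': -0.0, 'ay': 0.0006, 'az': 0.005} {'x': -0.0156, 'y': -0.0001, 'z': -0.0001, 'ax': -0.0, 'ay': 0.0006, 'az': 0.005} {'x': -0.0156, 'y': -0.0001, 'z': -0.0781, 'ax': -0.0, 'ay': 0.0006, 'az': 0.005} {'x': -0.0882, 'y': 0.2352, 'z': -0.1181, 'ax': -0.0009, 'ay': -0.0001, 'az': -3.1365}
```

Call:
carry_out([
  {"hand": 0, "x": -0.016, "y": 0, "z": 0, "ax": 0, "ay": 0, "az": 0},
  {"hand": 0, "x": -0.016, "y": 0, "z": -0.06, "ax": 0, "ay": 0, "az": 0},
  {"hand": 0, "x": -0.04, "y": 0.05, "z": -0.08, "ax": 0, "ay": 0, "az": 0},
  {"hand": 0, "x": -0.06, "y": 0.1, "z": -0.08, "ax": 0, "ay": 0, "az": 0},
  {"hand": 0, "x": -0.08, "y": 0.16, "z": -0.08, "ax": 0, "ay": 0, "az": 0},
  {"hand": 0, "x": -0.1, "y": 0.21, "z": -0.08, "ax": 0, "ay": 0, "az": 0},
  {"hand": 0, "x": -0.1, "y": 0.25, "z": -0.08, "ax": 0, "ay": 0, "az": 0},
  {"hand": 0, "x": -0.1, "y": 0.25, "z": -0.08, "ax": 0, "ay": 0, "az": 0},
])

```text
t: 7.85
tool_pos: [0.4247, 0.0059, 0.3483]
orientation: [3.129, -0.272, 0.003]
force: [1.2, -0.2, 0.9]
opening: 0.0009
gripper_force: 0.0
```

```bash
cat > m.py <<'E'
from h import *
import sys
s=read_state();print(s['t'],s['tool_pos'],s['force'])
a,_=read_camera("top");b,_=read_camera("side")
c=np.array([.57456572,.19818223])
print(angles("top",a,c),"side",angles("side",b,np.array([.5736,.2027])))
f=lambda i,x,y,w,h,k:cv2.resize(i[y:y+h,x:x+w],None,fx=k,fy=k,interpolation=cv2.INTER_CUBIC)
cv2.imwrite(sys.argv[1],np.hstack([f(a,225,165,60,60,6.5),f(b,230,225,86,86,390/86)[:390]]))
cv2.imwrite("last_top.png",a);cv2.imwrite("last_side.png",b)
E
python3 m.py pics/c4.png
```

```text
7.85 [0.42474791 0.00594013 0.34829291] [ 1.17588122 -0.15227555  0.87602094]
[[(np.float64(75.9), 8495), (np.float64(-103.0), 6465)], [(np.float64(-106.9), 1843), (np.float64(-77.1), 26)]] side [[(np.float64(-97.8), 11842), (np.float64(35.9), 14116)], [(np.float64(-103.5), 3002), (np.float64(-74.6), 4559)]]
```

View pics/c4.png

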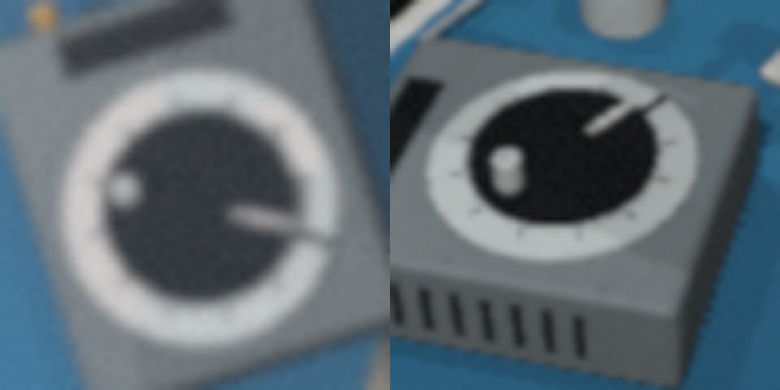

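The index now stands near the target, still 4–5.5° short (top -103.0° vs -106.9°; side -97.8° vs -103.5°). The ring has not moved. One more push of about 5°.

Run:
```python
from h import *
s=read_state()
for a in((-280,.03,.16),(-280,.03,.082),(-280,.018,.082),(-280,.0145,.082),(-285,.0145,.082)):print(a,atpeg(*a,s))
```

```text
(-280, 0.03, 0.16) {'x': 0.0843, 'y': -0.25, 'z': 0.0024, 'ax': -0.0006, 'ay': -0.001, 'az': 0.0023}
(-280, 0.03, 0.082) {'x': 0.0842, 'y': -0.25, 'z': 0.0804, 'ax': -0.0006, 'ay': -0.001, 'az': 0.0023}
(-280, 0.018, 0.082) {'x': 0.0962, 'y': -0.2499, 'z': 0.0805, 'ax': -0.0006, 'ay': -0.001, 'az': 0.0023}
(-280, 0.0145, 0.082) {'x': 0.0997, 'y': -0.2499, 'z': 0.0805, 'ax': -0.0006, 'ay': -0.001, 'az': 0.0023}
(-285, 0.0145, 0.082) {'x': 0.1029, 'y': -0.2511, 'z': 0.0805, 'ax': -0.0006, 'ay': -0.001, 'az': 0.0895}
```

Call:
carry_out([
  {"hand": 0, "x": 0.02, "y": -0.06, "z": 0, "ax": 0, "ay": 0, "az": 0},
  {"hand": 0, "x": 0.04, "y": -0.12, "z": 0, "ax": 0, "ay": 0, "az": 0},
  {"hand": 0, "x": 0.06, "y": -0.18, "z": 0, "ax": 0, "ay": 0, "az": 0},
  {"hand": 0, "x": 0.08, "y": -0.235, "z": 0, "ax": 0, "ay": 0, "az": 0},
  {"hand": 0, "x": 0.082, "y": -0.25, "z": 0.01, "ax": 0, "ay": 0, "az": 0},
  {"hand": 0, "x": 0.082, "y": -0.25, "z": 0.04, "ax": 0, "ay": 0, "az": 0},
  {"hand": 0, "x": 0.082, "y": -0.25, "z": 0.07, "ax": 0, "ay": 0, "az": 0},
  {"hand": 0, "x": 0.082, "y": -0.25, "z": 0.08, "ax": 0, "ay": 0, "az": 0},
])

```text
t: 8.95
tool_pos: [0.5476, 0.2403, 0.265]
orientation: [3.128, -0.269, -0.007]
force: [-0.2, -1.2, -0.1]
opening: 0.0003
gripper_force: 0.0
```

Run:
```python
from h import *
s=read_state();print(s['tool_pos'],s['force'])
for a in((-280,.018,.082),(-280,.0145,.082),(-282.5,.0145),(-285,.0145,.082)):print(a,atpeg(*a,s=s))
```

```text
[0.54757235 0.24026324 0.26497883] [-0.22390663 -1.17089    -0.11783104]
(-280, 0.018, 0.082) {'x': 0.0157, 'y': 0.0, 'z': -0.0031, 'ax': 0.0022, 'ay': 0.0042, 'az': 0.0032}
(-280, 0.0145, 0.082) {'x': 0.0192, 'y': 0.0, 'z': -0.0031, 'ax': 0.0022, 'ay': 0.0042, 'az': 0.0032}
(-282.5, 0.0145) {'x': 0.0208, 'y': -0.0006, 'z': -0.0031, 'ax': 0.0023, 'ay': 0.0042, 'az': 0.0468}
(-285, 0.0145, 0.082) {'x': 0.0224, 'y': -0.0011, 'z': -0.0031, 'ax': 0.0024, 'ay': 0.0041, 'az': 0.0905}
```

Call:
carry_out([
  {"hand": 0, "x": 0.008, "y": 0, "z": -0.002, "ax": 0, "ay": 0, "az": 0},
  {"hand": 0, "x": 0.014, "y": 0, "z": -0.002, "ax": 0, "ay": 0, "az": 0},
  {"hand": 0, "x": 0.0177, "y": 0, "z": -0.002, "ax": 0, "ay": 0, "az": 0.02},
  {"hand": 0, "x": 0.0193, "y": -0.0006, "z": -0.002, "ax": 0, "ay": 0, "az": 0.045},
  {"hand": 0, "x": 0.0209, "y": -0.0011, "z": -0.002, "ax": 0, "ay": 0, "az": 0.0895},
  {"hand": 0, "x": 0.0209, "y": -0.0011, "z": -0.002, "ax": 0, "ay": 0, "az": 0.0895},
  {"hand": 0, "x": 0.0209, "y": -0.0011, "z": -0.002, "ax": 0, "ay": 0, "az": 0.0895},
])

```text
t: 9.82
tool_pos: [0.5698, 0.2375, 0.2701]
orientation: [-3.115, 0.411, -0.0]
force: [-1.5, -0.2, 1.9]
opening: 0.0007
gripper_force: 0.7
```

Run:
```python
from h import *
s=read_state();print(s['tool_pos'],s['force'])
for a in((-280,.0145,.082),(-285,.0145,.082),(-285,.03,.082)):print(a,atpeg(*a,s=s))
```

```text
[0.56984299 0.23745182 0.27011656] [-1.4805224  -0.24001302  1.92364432]
(-280, 0.0145, 0.082) {'x': -0.0031, 'y': 0.0013, 'z': 0.0021, 'ax': -0.0001, 'ay': -0.0002, 'az': -0.0876}
(-285, 0.0145, 0.082) {'x': -0.0001, 'y': -0.0001, 'z': 0.0021, 'ax': -0.0002, 'ay': -0.0002, 'az': -0.0003}
(-285, 0.03, 0.082) {'x': -0.0156, 'y': -0.0001, 'z': 0.0021, 'ax': -0.0002, 'ay': -0.0002, 'az': -0.0003}
```

Reached exactly. Retreat as before and re-measure.

Call:
carry_out([
  {"hand": 0, "x": -0.016, "y": 0, "z": 0, "ax": 0, "ay": 0, "az": 0},
  {"hand": 0, "x": -0.016, "y": 0, "z": -0.06, "ax": 0, "ay": 0, "az": 0},
  {"hand": 0, "x": -0.04, "y": 0.05, "z": -0.08, "ax": 0, "ay": 0, "az": 0},
  {"hand": 0, "x": -0.06, "y": 0.1, "z": -0.08, "ax": 0, "ay": 0, "az": 0},
  {"hand": 0, "x": -0.08, "y": 0.16, "z": -0.08, "ax": 0, "ay": 0, "az": 0},
  {"hand": 0, "x": -0.09, "y": 0.21, "z": -0.08, "ax": 0, "ay": 0, "az": 0},
  {"hand": 0, "x": -0.09, "y": 0.25, "z": -0.08, "ax": 0, "ay": 0, "az": 0},
  {"hand": 0, "x": -0.09, "y": 0.25, "z": -0.08, "ax": 0, "ay": 0, "az": 0},
])

```text
t: 10.82
tool_pos: [0.4176, 0.0175, 0.3503]
orientation: [3.113, -0.416, 0.003]
force: [0.6, 0.5, -0.5]
opening: 0.0003
gripper_force: 0.0
```

```bash
python3 m.py pics/c5.png; python3 -c "
from h import *
print(go(.546,-.1935,.12,-75), go(.546,-.1935,.16,-75))"
```

```text
10.825 [0.41757516 0.01746216 0.35034281] [ 0.6154138   0.52066666 -0.54432985]
[[(np.float64(71.0), 8257), (np.float64(-108.1), 6442)], [(np.float64(-107.1), 1667), (np.float64(-77.1), 25)]] side [[(np.float64(-102.5), 11592), (np.float64(34.8), 16480)], [(np.float64(-102.6), 2855), (np.float64(-72.4), 5754)]]
{'x': 0.1788, 'y': 0.1722, 'z': 0.0444, 'ax': -0.0003, 'ay': -0.0013, 'az': -0.5256} {'x': 0.1789, 'y': 0.1721, 'z': 0.0044, 'ax': -0.0003, 'ay': -0.0013, 'az': -0.5256}
```

View pics/c5.png

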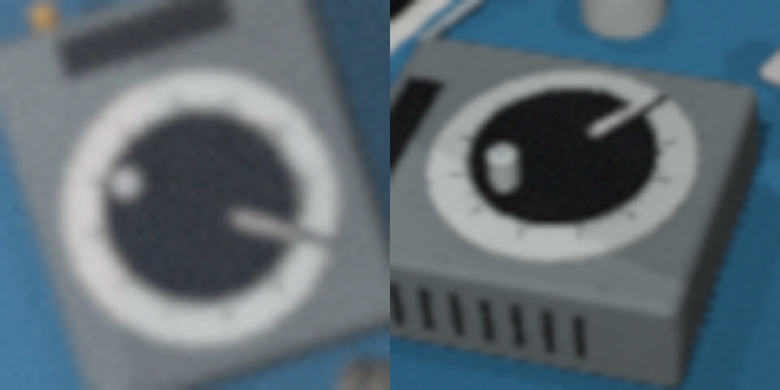

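Index and target line now form one straight line in both views (top -108.1° vs -107.1°; side -102.5° vs -102.6°), so the dial is set. Next is the grey button.

Call:
carry_out([
  {"hand": 0, "x": 0.04, "y": 0.04, "z": 0, "ax": 0, "ay": 0, "az": -0.1},
  {"hand": 0, "x": 0.08, "y": 0.08, "z": 0, "ax": 0, "ay": 0, "az": -0.2},
  {"hand": 0, "x": 0.12, "y": 0.12, "z": 0, "ax": 0, "ay": 0, "az": -0.35},
  {"hand": 0, "x": 0.16, "y": 0.155, "z": 0.01, "ax": 0, "ay": 0, "az": -0.5},
  {"hand": 0, "x": 0.179, "y": 0.172, "z": 0.03, "ax": 0, "ay": 0, "az": -0.526},
  {"hand": 0, "x": 0.179, "y": 0.172, "z": 0.06, "ax": 0, "ay": 0, "az": -0.526},
  {"hand": 0, "x": 0.179, "y": 0.172, "z": 0.075, "ax": 0, "ay": 0, "az": -0.526},
  {"hand": 0, "x": 0.179, "y": 0.172, "z": 0.075, "ax": 0, "ay": 0, "az": -0.526},
])

```text
t: 11.92
tool_pos: [0.5461, -0.1919, 0.2734]
orientation: [-3.112, -0.414, 0.004]
force: [-0.3, -0.1, -1.1]
opening: 0.0003
gripper_force: 0.0
```

Run:
```python
from h import *
s=read_state();print(s['t'],s['tool_pos'],s['force'])
b,_=read_camera("side");cv2.imwrite("pics/c6.png",cv2.resize(b[145:225,310:390],None,fx=5,fy=5,interpolation=cv2.INTER_CUBIC))
print(go(.546,-.1935,.063,-75), go(.546,-.1935,.0567,-75))
```

```text
11.925 [ 0.54608169 -0.19194282  0.27339894] [-0.33269481 -0.14225577 -1.12478697]
{'x': -0.0008, 'y': 0.0011, 'z': 0.0259, 'ax': -0.0005, 'ay': 0.0005, 'az': 0.0028} {'x': -0.0008, 'y': 0.0011, 'z': 0.0322, 'ax': -0.0005, 'ay': 0.0005, 'az': 0.0028}
```

View pics/c6.png

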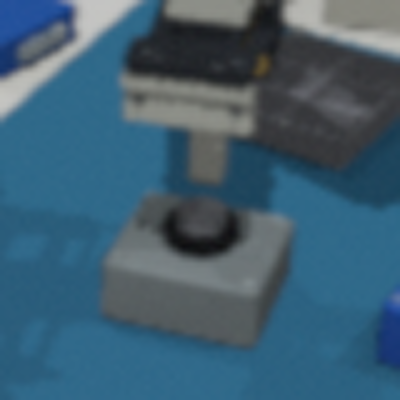

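The tip hangs above the grey button (tip at crop (208,183), button at (203,218)). Pressing.

Call:
carry_out([
  {"hand": 0, "x": 0, "y": 0.001, "z": 0.015, "ax": 0, "ay": 0, "az": 0},
  {"hand": 0, "x": 0, "y": 0.001, "z": 0.023, "ax": 0, "ay": 0, "az": 0},
  {"hand": 0, "x": 0, "y": 0.001, "z": 0.026, "ax": 0, "ay": 0, "az": 0},
  {"hand": 0, "x": 0, "y": 0.001, "z": 0.029, "ax": 0, "ay": 0, "az": 0},
  {"hand": 0, "x": 0, "y": 0.001, "z": 0.031, "ax": 0, "ay": 0, "az": 0},
  {"hand": 0, "x": 0, "y": 0.001, "z": 0.032, "ax": 0, "ay": 0, "az": 0},
  {"hand": 0, "x": 0, "y": 0.001, "z": 0.032, "ax": 0, "ay": 0, "az": 0},
])

```text
t: 12.85
tool_pos: [0.5467, -0.1941, 0.2469]
orientation: [3.114, 0.413, 0.001]
force: [-15.1, 7.3, 31.5]
opening: 0.0005
gripper_force: 15.7
```

31 N with the tip reading 3–4 mm high is unexpected, so I look before going on.

Run:
```python
from h import *
s=read_state();print(s['t'],s['tool_pos'],s['force'],s['wrist_torque'],s['q'])
b,_=read_camera("side");a,_=read_camera("top")
f=lambda i,x,y,w,h,k:cv2.resize(i[y:y+h,x:x+w],None,fx=k,fy=k,interpolation=cv2.INTER_CUBIC)
cv2.imwrite("pics/c7.png",np.hstack([f(b,305,140,90,90,4.4),f(a,330,160,90,90,4.4)]))
s=read_state();print(s['t'],s['tool_pos'],s['force'])
```

```text
12.85 [ 0.54672487 -0.19413824  0.24689647] [-15.06340236   7.30727553  31.4517689 ] [1.3734025  2.85235433 0.0035565 ] [-4.29591525e-01  2.07020292e-01  1.70066568e+00  6.96086822e-05
  1.23333549e+00  8.77695001e-01]
12.95 [ 0.54672999 -0.19416961  0.24694055] [-15.29842486   6.69490723  31.55149959]
```

View pics/c7.png

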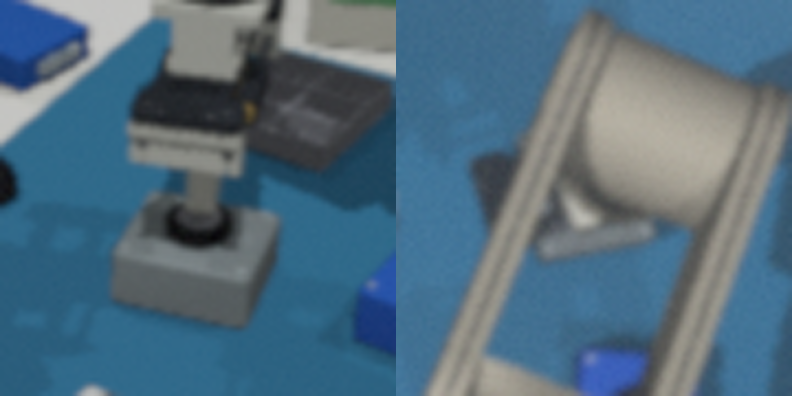

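Call:
carry_out([
  {"hand": 0, "x": 0, "y": 0, "z": -0.003, "ax": 0, "ay": 0, "az": 0},
  {"hand": 0, "x": 0, "y": 0, "z": -0.003, "ax": 0, "ay": 0, "az": 0},
])

```text
t: 13.2
tool_pos: [0.5467, -0.1942, 0.2473]
orientation: [3.114, 0.412, 0.002]
force: [-3.7, 3.0, 10.1]
opening: 0.0004
gripper_force: 5.2
```

Call:
carry_out([
  {"hand": 0, "x": 0, "y": 0, "z": -0.0015, "ax": 0, "ay": 0, "az": 0},
  {"hand": 0, "x": 0, "y": 0, "z": -0.0015, "ax": 0, "ay": 0, "az": 0},
])

```text
t: 13.45
tool_pos: [0.5467, -0.1942, 0.2481]
orientation: [3.114, 0.412, 0.001]
force: [0.3, 1.0, 4.4]
opening: 0.0004
gripper_force: 2.2
```

Call:
carry_out([
  {"hand": 0, "x": 0, "y": 0, "z": -0.002, "ax": 0, "ay": 0, "az": 0},
  {"hand": 0, "x": 0, "y": 0, "z": -0.002, "ax": 0, "ay": 0, "az": 0},
])

```text
t: 13.7
tool_pos: [0.5467, -0.1942, 0.2498]
orientation: [3.114, 0.412, 0.001]
force: [1.1, 1.3, 3.7]
opening: 0.0006
gripper_force: 1.7
```

Call:
carry_out([
  {"hand": 0, "x": 0, "y": 0, "z": -0.002, "ax": 0, "ay": 0, "az": 0},
  {"hand": 0, "x": 0, "y": 0, "z": -0.002, "ax": 0, "ay": 0, "az": 0},
])

```text
t: 13.95
tool_pos: [0.5465, -0.1942, 0.2515]
orientation: [3.114, 0.412, 0.0]
force: [1.2, -0.2, 1.4]
opening: 0.0006
gripper_force: 1.2
```

The force drops steeply and then follows the soft spring over about 5–6 mm, so the button was at its stop. Lifting clear.

Call:
carry_out([
  {"hand": 0, "x": 0, "y": 0, "z": -0.01, "ax": 0, "ay": 0, "az": 0},
  {"hand": 0, "x": 0, "y": 0, "z": -0.05, "ax": 0, "ay": 0, "az": 0},
  {"hand": 0, "x": 0, "y": 0, "z": -0.1, "ax": 0, "ay": 0, "az": 0},
  {"hand": 0, "x": 0, "y": 0, "z": -0.12, "ax": 0, "ay": 0, "az": 0},
  {"hand": 0, "x": 0, "y": 0, "z": -0.12, "ax": 0, "ay": 0, "az": 0},
  {"hand": 0, "x": 0, "y": 0, "z": -0.12, "ax": 0, "ay": 0, "az": 0},
])

```text
t: 14.7
tool_pos: [0.5459, -0.194, 0.3692]
orientation: [-3.113, -0.412, 0.005]
force: [0.1, 0.4, -0.9]
opening: 0.0008
gripper_force: 0.0
```

```bash
python3 m.py pics/c8.png
python3 - <<'E'
from h import *
# button top colour centroid height check (side view) vs start
a=cv2.imread("pics/side0.png");b=cv2.imread("last_side.png")
print(cv2.absdiff(a,b)[178:198,338:364].mean())
E
```

```text
14.7 [ 0.54587699 -0.19396487  0.36915178] [ 0.076854    0.40126232 -0.93013416]
[[(np.float64(71.0), 8207), (np.float64(-108.0), 6293)], [(np.float64(-107.0), 1891), (np.float64(-80.8), 105)]] side [[(np.float64(-102.4), 11569), (np.float64(34.7), 16746)], [(np.float64(-102.5), 3530), (np.float64(-73.1), 6210)]]
10.556410256410256
```

The dial is unchanged and still aligned, and the tool is clear.

```bash
python3 -c "
from plant import robot
print(robot.close_job())"
```

```text
the job is handed in; nothing more can be done
None
```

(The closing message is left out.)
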